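# Crank a bottle vice shut on a reagent bottle

## Task

Stand the brown bottle with the black cap upright on the bed of the blue bottle vice, between the rubber pad and the V stop. Then take the crank by its loose red sleeve and, keeping hold of the sleeve all the while it turns, crank clockwise until the pad presses the bottle snugly into the V, at about 25 N: stop soon after the crank stiffens, because hard cranking would crush the glass. Let go, leave the bottle clamped upright, and do not disturb the other things on the bench.

Things in the scene. Friction and masses are not known exactly. Their poses are not given: they have to be found in the camera images.
- vice: Bottle vice fixed to the bench: grey base 110 (x) x 340 (y) mm, from y = -190 to +150, 12 mm thick; its top is the bed. Origin on the bench, z up, y = the way the jaw closes, x = 0 its middle line. A blue gearbox 78 x 78 mm, 76 mm high, centred at y = -125 mm, carries the crank; a blue V stop stands at the +y end.
- bed_spot (a point): Point on the bed at x = 0, y = 50 mm, 12 mm above the bench: always clear for setting the bottle down; the jaw then pushes it along into the V stop. The stop (84 mm wide, 46 mm high, 120 degree rubber V open to -y) is fixed, but was set anywhere in a 20 mm range that is not reported: a bottle pressed home has its axis at vice y = 74 to 94 mm.
- jaw: Blue sliding jaw, 80 mm wide, 46 mm high, with a steel rack running back through the gearbox and a flat rubber pad 60 mm wide, 3 to 41 mm above the bed, sprung at 10 N per mm (10 mm at most). Origin on the middle line at bench height, in the plane of the unpressed pad's face. Its y in the vice's frame is 7 mm per rad of crank angle (44 mm a turn), 0 to 10.5 mm at the start.
- crank (a joint): Crank angle in rad, growing clockwise seen from above (closes the jaw); 0 to 1.5 at the start, limit 14; about 6.5 to 11.5 rad of turning clamps the bottle. At 0 the arm points along the vice's -x, at 1.57 along +y. Dry friction, about 6.7 N at the sleeve, keeps it where it is left. Pressing the bottle adds 0.16 N at the sleeve per N: about 4 N over free turning at 25 N.
- crank_axis (a point): Point on the crank's upright axis, 127 mm above the bench, level with the middle of the sleeve.
- sleeve_mid (a point): Middle of the red sleeve, on its upright axis, 45 mm from the crank axis, 127 mm above the bench.
- sleeve: Red upright grip sleeve, 24 mm across (27 mm at the end rims), from 96 to 156.5 mm above the bench, spinning freely on the crank's pin. Origin on the pin's axis 85 mm above the bench, at the underside of the steel crank arm (9 mm thick, top at 94 mm). Nothing else of the vice stands above 97 mm.
- reagent_0: The bottle to clamp: brown glass, black cap, standing; 34 mm across, 75 mm high, straight body up to about 50 mm, cap 22 mm across above 60 mm; about 0.12 kg. Origin at the centre of its underside.
- reagent_1: Like bottle, same size, but with a white cap: to be left alone.
- spirit_burner: Glass spirit burner, 67 mm across, 72 mm high, a bystander. Origin under its centre.
- petri_1: Closed petri dish, 90 mm across, 15 mm high, a bystander. Origin under its centre.
- timer: White timer, 66 x 66 x 18 mm, a bystander. Origin under its centre.
Mind the look-alikes: they are no part of the job. Leave any green or yellow look-alike of the reagent_0 alone.

How it is judged:
On the way, in this order (a step that is already met when the one before it is completed fails the run):
1. the black-capped bottle stands upright on the bed between pad and stop, let go (x of reagent_0 in the frame of vice between -0.02 and 0.02 m and y of reagent_0 in the frame of vice between 0.02 and 0.1 m and z of reagent_0 in the frame of vice between 0.006 and 0.018 m and angle between reagent_0's own z axis and vertical below 0.15 rad and contact force between the fingers and reagent_0 below 0.1 N), for 0.2 s.
2. the jaw, cranked by the held sleeve, presses the bottle with more than 12 N (contact force between jaw and reagent_0 above 12 N and contact force between the fingers and sleeve above 4 N), for 0.1 s.
At the end, for the whole second after the job is handed in: The black-capped bottle stands on the vice's bed, upright within 0.15 rad, its axis within 8 mm of the vice's middle line and 65 to 100 mm along y, pressed by the jaw with 12 to 45 N, everything at rest (x of reagent_0 in the frame of vice between -0.008 and 0.008 m and z of reagent_0 in the frame of vice between 0.006 and 0.018 m and angle between reagent_0's own z axis and vertical below 0.15 rad and y of reagent_0 in the frame of vice between 0.065 and 0.1 m and contact force between jaw and reagent_0 between 12 and 45 N and velocity of joint crank between -0.1 and 0.1 rad/s and linear speed of reagent_0 below 0.02 m/s); the robot touches nothing.
It fails at once if the jaw presses the bottle with more than 60 N (contact force between jaw and reagent_0 above 60 N).
It fails at once if the crank turns (over 0.4 rad/s) while the fingers do not hold the sleeve (under 4 N) ((velocity of joint crank above 0.4 rad/s or velocity of joint crank below -0.4 rad/s) and contact force between the fingers and sleeve below 4 N).
It fails at once if the bottle is tipped by more than 0.6 rad (angle between reagent_0's own z axis and vertical above 0.6 rad).
It fails at once if the white-capped bottle, spirit burner, petri dish or timer is shifted by more than 30 mm (distance of any of reagent_1, spirit_burner, petri_1, timer from where it was at the start of the episode above 0.03 m).
It also fails if it takes over 72 s, if anything falls off the work surface, if the arm or the gripper's body presses on something with over 40 N, if the wrist force passes 120 N, or if a joint passes its speed limit or range.

## Robot

A 6-joint arm with a two-finger parallel gripper is mounted at the origin on a cart in front of the work surface, level with it; the furniture and walls round the work are solid. World frame = base frame: x ahead of the robot, y to its left, z up, the work surface at z = 0. Lengths are in m, angles in rad, forces in N, time in s.
With the tool pointing down it reaches from about 0.25 to 0.775 m from the base axis. Payload 4 kg.
Tool frame: the origin (TCP) lies at the very end of the fingers, on their centre line; the grasp point (between the pads) lies 19 mm behind it (robot.pinch_z is the distance from the TCP to the grasp point, in m); z points along the fingers, y is the line along which they close (so a half turn about z gives the same grasp; the last joint's range is limited). The gripper opens to 94 mm and grips with 3 to 60 N. Pads are 16 mm wide; open, the fingers measure 119 mm over their backs; the gripper's body (75 mm by 177 mm) begins 78 mm behind the grasp point.
Start: joints at [-1.253, 0.087, 1.371, -0, 1.684, -0.103], TCP at [0.225, -0.502, 0.206] pointing down, gripper open.
Joint ranges: [-3.1, 3.1], [-0.76, 2.03], [0.27, 2.55], [-1.08, 4.22], [0.17, 2.65], [-2.57, 2.57]. Speed limits (rad/s): [2.79, 2.79, 3.14, 3.14, 3.14, 3.14].

## Interface

Orientations are given as [roll, pitch, yaw] about the fixed x, y, z axes, in that order (R = Rz(yaw) Ry(pitch) Rx(roll)).
In Python, from bench import robot gives the robot as it stands.
- The arm moves only by the tool arm_command, never from a script. Its argument "targets" is one flat list of numbers, 7 for each row, row after row: the turn, a rotation vector about the tool's x, y, z in degrees, then the shift along the tool's x, y, z in mm, then the closure, from -1 (fully open) to 1 (shut). In form: [ax, ay, az, x, y, z, hand, ax, ay, az, x, y, z, hand, ...]. A call has 1 to 20 rows; each row is the pose to reach, as a shift and turn from the pose commanded when the call began, along the tool's axes at that moment; what a row does not reach only later rows make up. A row lasts 1/10 s, in which the tool goes at most 50 mm and 8.59 degrees, less where a joint would pass 70% of its speed; a pose out of reach is approached as far as the arm can. A call with a gripper value outside its range is refused whole. The fingers move at their own pace and stop on an object; the grip force is fixed at half the most. Time passes only in rows, so rows that repeat a pose let the fingers close. It gives the time, the measured TCP pose, the force, the opening and the grip force at its end, in the units of the state.
- robot.get_obs(): the state, without advancing time (a new reading comes with each control period).
- robot.snapshot(name): name is "side" or "top" or "wrist"; returns a dict with "color" (384x512x3 uint8, red, green, blue), "range_z" (384x512 float32, m along the optical axis (not along the pixel's ray), 0 where there is no reading), "fx", "fy", "cx", "cy" (pixels), "T" (4x4, takes a point from camera to world coordinates); the wrist camera has in their place "T_tool_cam" (4x4, takes a point from camera to tool coordinates, whose origin is the TCP and whose axes are the flange's). Camera axes: x right, y down, z forward; pixel columns grow to the right and rows downward; lengths in m; the calibration is good to about 2 mm. The wrist camera is an equidistant fisheye: a pixel r from the principal point sees the ray r / f radians off the axis. A picture is of the moment at which its call begins: read the wrist's pose just before it.
- robot.close_job(): hands the job in; it is judged then, once.
The state is a dict: "time": time; "joint_positions": joint angles; "qvel": joint speeds; "joint_torque": joint torques, N m; "tool_pos": TCP position; "ee_rot": TCP orientation; "wrist_force": force on the tool from outside, world axes, zero at the start; "wrist_torque": the same for the moment, N m; "width": finger opening in m; "finger_force": force on a finger pad.
Only numpy, scipy, OpenCV 4.12 (cv2) and the standard library are available. Lean on these libraries where they do the work, as an engineer would, in place of code of your own. Each camera call takes 0.05 s, during which the arm holds its last target. There are 200 camera calls.

## Working session

There is one attempt and no reset: what is moved stays moved. The work goes in short steps, Python scripts to look and compute and a tool call to move; the robot and the scene stay as the last step left them, time stands still between calls to the robot, and variables do not carry over. Pictures are saved under pics/ and viewed, at most 10 in all, crops included, and the job is handed in when it is done.

Besides the shell and the picture viewer there is one more tool, called after ">>>" as a command line: name --argument value ..., lists and objects as JSON in quotes. arm_command: Moves the arm, as the interface text tells. Its arguments: {"type":"object","properties":{"targets":{"type":"array"}},"required":["targets"]}

```bash
mkdir -p pics; cat > h.py <<'E'
import numpy as np, cv2
from bench import robot
def snap(n,f):
    o=robot.get_obs(); s=robot.snapshot(n); np.savez('pics/'+f+'.npz',**s,tp=o['tool_pos'],tr=o['ee_rot'])
    cv2.imwrite('pics/'+f+'.png',s['color'][:,:,::-1]); return s
def pts(s):
    h,w=s['range_z'].shape; v,u=np.mgrid[:h,:w]; z=s['range_z']
    p=np.stack([(u-s['cx'])/s['fx']*z,(v-s['cy'])/s['fy']*z,z],-1)
    return p@s['T'][:3,:3].T+s['T'][:3,3]
E
python3 - <<'E'
from h import *
a=snap('top','top0');b=snap('side','side0')
print(a['T'],b['T'],robot.get_obs())
E
```

```text
[[ 0.00787172 -0.99049433  0.13732813  0.36181947]
 [-0.99992653 -0.00653086  0.01021176  0.07844449]
 [-0.00921782 -0.13739842 -0.99047297  1.30240882]
 [ 0.          0.          0.          1.        ]] [[-0.28691794 -0.74947798  0.59662454 -0.08664996]
 [-0.95793297  0.22023239 -0.18401662  0.25767029]
 [ 0.00652036 -0.62432399 -0.7811383   0.93455813]
 [ 0.          0.          0.          1.        ]] {'time': 0.1, 'joint_positions': array([-1.25305840e+00,  8.79066280e-02,  1.37204720e+00,  6.70830375e-06,
        1.68361925e+00, -1.03071509e-01]), 'qvel': array([-0.00067534, -0.00069417, -0.00209049, -0.00186324,  0.00179541,
        0.00098489]), 'joint_torque': array([ 2.74514488e-03, -3.41250944e+01, -3.03301799e+01,  7.19816750e-02,
        3.04266158e-02, -1.03326759e-04]), 'tool_pos': array([ 0.22453602, -0.50155295,  0.20443564]), 'ee_rot': array([-3.13962342e+00, -2.10396314e-04,  4.20809980e-01]), 'wrist_force': array([0.35298708, 0.63978149, 0.72787068]), 'wrist_torque': array([ 0.00994492,  0.01133308, -0.07507064]), 'finger_force': 0.0, 'width': 0.09390888860065895}
```

View pics/top0.png

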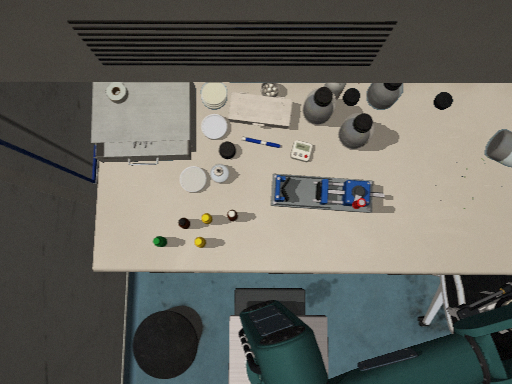

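View pics/side0.png

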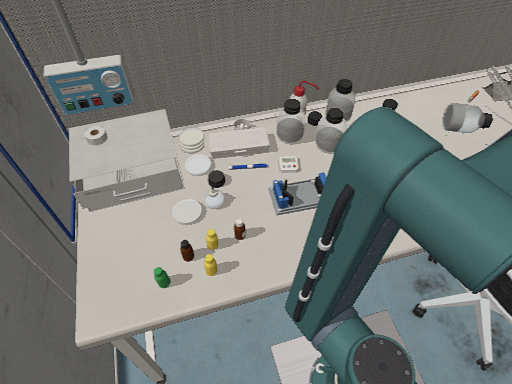

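Candidates in the top view are: black-capped brown bottle (184,223), white-capped brown (232,215), yellow (207,218) and (200,242), green (160,241), and a loose black cap or burner part (227,150). By the description I choose (184,223). The vice V stop is at (283,188), the crank side at (358,195), and the sleeve is near (359,202).

```bash
python3 - <<'E'
from h import *
s=dict(np.load('pics/top0.npz')); P=pts(s)
c=s['color'][:,:,::-1]
A=cv2.resize(c[165:255,145:265],None,fx=5,fy=5,interpolation=2)
B=cv2.resize(c[165:220,262:398],None,fx=5,fy=5,interpolation=2)
B=cv2.copyMakeBorder(B,0,0,0,0,0)
w=max(A.shape[1],B.shape[1]); 
f=lambda I:cv2.copyMakeBorder(I,0,0,0,w-I.shape[1],0)
cv2.imwrite('pics/crop0.png',cv2.resize(np.vstack([f(A),f(B)]),None,fx=.8,fy=.8))
for n,u0,u1,v0,v1 in [('blk',176,193,214,232),('wht',224,241,206,224),('yelA',200,214,210,226),('yelB',193,208,234,250),('grn',152,168,233,250)]:
    p=P[v0:v1,u0:u1].reshape(-1,3); p=p[np.isfinite(p).all(1)&(p[:,2]>.066)&(p[:,2]<.1)]
    print(n,len(p),p.mean(0).round(4),(p.min(0)).round(3),p.max(0).round(3))
hs=cv2.cvtColor(s['color'],cv2.COLOR_RGB2HSV)
m=((hs[...,0]<8)|(hs[...,0]>172))&(hs[...,1]>150)&(hs[...,2]>90); m[:165]=0;m[220:]=0;m[:,:262]=0;m[:,398:]=0
p=P[m];print('red',len(p),p[p[:,2]>.14].mean(0) if (p[:,2]>.14).any() else p.mean(0), p.min(0),p.max(0))
# base rectangle: bed height points; all vice > 6mm
q=P[170:216,265:382].reshape(-1,3); q=q[(q[:,2]>.007)&(q[:,2]<.02)]
print(len(q),cv2.minAreaRect(q[:,:2].astype('f')*1000))
m2=(hs[...,0]>100)&(hs[...,0]<125)&(hs[...,1]>150); m2[:165]=0;m2[220:]=0;m2[:,:262]=0;m2[:,398:]=0
for lo,hi in((.045,.066),(.07,.082)):
    q=P[m2&(P[...,2]>lo)&(P[...,2]<hi)];print('blue',lo,len(q))
    k=np.argsort(q[:,1]); 
    print(cv2.minAreaRect(q[:,:2].astype('f')*1000))
E
```

```text
blk 38 [0.4508 0.3129 0.0734] [0.442 0.304 0.066] [0.462 0.324 0.08 ]
wht 40 [0.4781 0.1545 0.0731] [0.469 0.144 0.068] [0.489 0.164 0.078]
yelA 40 [0.4642 0.237  0.0735] [0.456 0.227 0.069] [0.475 0.246 0.078]
yelB 40 [0.3889 0.2576 0.0731] [0.38  0.248 0.069] [0.399 0.267 0.078]
grn 39 [0.389  0.3911 0.0735] [0.379 0.381 0.069] [0.398 0.4   0.079]
red 67 [ 0.50484863 -0.23423214  0.15320948] [ 0.49424553 -0.27723772  0.03499269] [ 0.52614972 -0.22494991  0.15985416]
1636 ((566.20849609375, -145.72579956054688), (341.1280517578125, 134.55194091796875), 87.02322387695312)
blue 0.045 290
((559.0728759765625, -109.74468994140625), (243.54530334472656, 82.84203338623047), 86.77534484863281)
blue 0.07 301
((549.5060424804688, -249.51434326171875), (77.8503189086914, 75.0293960571289), 86.57206726074219)
```

View pics/crop0.png

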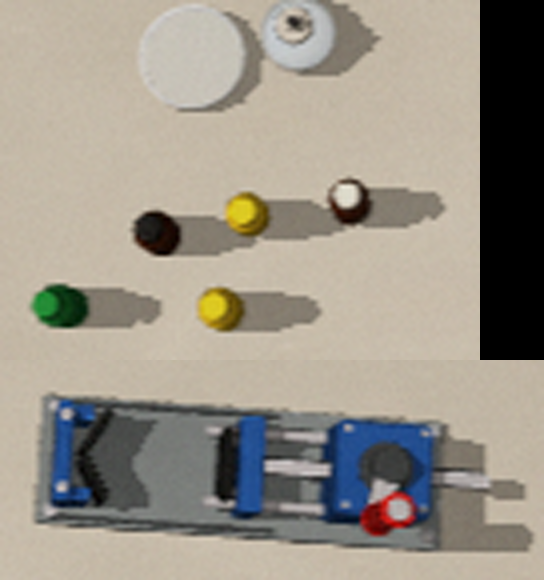

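The crop confirms it: the brown bottle with the black cap is at crop (158,232). The red sleeve's top is at crop (400,508), and the jaw is at (250,467) near its open end. Measured heights match (bottles about 75 mm, sleeve top about 0.155 m, gearbox 78 mm square).

```bash
cat >> h.py <<'E'
from scipy.spatial.transform import Rotation as R
def delta(x,y,z,yawdeg,tp=None,tr=None):
    o=robot.get_obs(); tp=o['tool_pos'] if tp is None else tp; tr=o['ee_rot'] if tr is None else tr
    R0=R.from_euler('xyz',tr); R1=R.from_euler('xyz',[np.pi,0,np.radians(yawdeg)])
    d=R0.inv().apply(np.array([x,y,z])/1000-tp)*1000
    print((R0.inv()*R1).as_rotvec(degrees=True).round(1),d.round(1))
E
python3 -c "
from h import *
delta(451,313,190,90)"
```

```text
[ -0.1  -0.1 -65.9] [ 539.4 -650.9   15.8]
```

>>> arm_command --targets '[-0.1,-0.1,-65.9,539,-651,16,-1,-0.1,-0.1,-65.9,539,-651,16,-1,-0.1,-0.1,-65.9,539,-651,16,-1,-0.1,-0.1,-65.9,539,-651,16,-1,-0.1,-0.1,-65.9,539,-651,16,-1,-0.1,-0.1,-65.9,539,-651,16,-1,-0.1,-0.1,-65.9,539,-651,16,-1,-0.1,-0.1,-65.9,539,-651,16,-1,-0.1,-0.1,-65.9,539,-651,16,-1,-0.1,-0.1,-65.9,539,-651,16,-1,-0.1,-0.1,-65.9,539,-651,16,-1,-0.1,-0.1,-65.9,539,-651,16,-1,-0.1,-0.1,-65.9,539,-651,16,-1,-0.1,-0.1,-65.9,539,-651,16,-1,-0.1,-0.1,-65.9,539,-651,16,-1,-0.1,-0.1,-65.9,539,-651,16,-1,-0.1,-0.1,-65.9,539,-651,16,-1,-0.1,-0.1,-65.9,539,-651,16,-1,-0.1,-0.1,-65.9,539,-651,16,-1,-0.1,-0.1,-65.9,539,-651,16,-1]'

```text
time: 2.1
tool_pos: [0.4505, 0.3113, 0.1893]
ee_rot: [3.142, 0.003, 1.57]
wrist_force: [-0.5, 0.5, 0.1]
width: 0.0941
finger_force: 0.0
```

```bash
cat >> h.py <<'E'
def wpts(s,tp,tr):
    h,w=s['range_z'].shape; v,u=np.mgrid[:h,:w]; z=s['range_z']
    a=(u-s['cx'])/s['fx']; b=(v-s['cy'])/s['fy']; r=np.hypot(a,b)+1e-9; k=np.tan(np.minimum(r,1.5))/r
    p=np.stack([a*k*z,b*k*z,z],-1); T=s['T_tool_cam']; p=p@T[:3,:3].T+T[:3,3]
    return R.from_euler('xyz',tr).apply(p.reshape(-1,3)).reshape(p.shape)+tp
def wsnap(f):
    o=robot.get_obs(); s=snap('wrist',f); return s,wpts(s,o['tool_pos'],o['ee_rot'])
E
python3 - <<'E'
from h import *
s,P=wsnap('w1')
print(s['T_tool_cam'].round(3))
d=np.hypot(P[...,0]-.451,P[...,1]-.313); ok=s['range_z']>0
for lo,hi in((.066,.085),(.02,.05)):
    m=ok&(d<.03)&(P[...,2]>lo)&(P[...,2]<hi); p=P[m]
    print(lo,len(p),p.mean(0).round(4),p.min(0).round(4),p.max(0).round(4))
m=ok&(d<.03)&(P[...,2]>.071);v,u=np.where(m);print(u.mean(),v.mean())
E
```

```text
[[ 0.001 -0.96  -0.278  0.081]
 [ 1.     0.001  0.    -0.   ]
 [ 0.    -0.278  0.96  -0.18 ]
 [ 0.     0.     0.     1.   ]]
0.066 380 [0.4506 0.313  0.0744] [0.4395 0.301  0.0661] [0.4614 0.3229 0.0773]
0.02 194 [0.4483 0.324  0.0393] [0.4325 0.2997 0.0201] [0.4658 0.3292 0.0499]
267.67744072062527 340.1645251026626
```

View pics/w1.png

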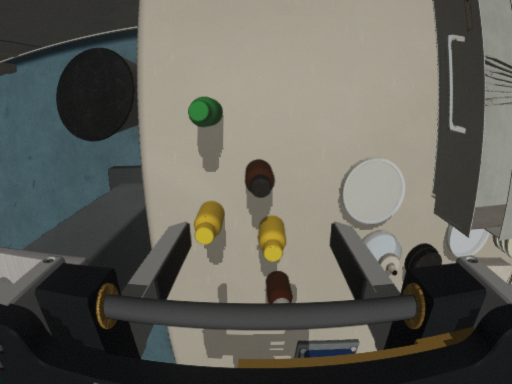

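The wrist view shows the black-capped bottle at (259,178), between the fingertips, with yellow ones at (210,222) and (272,238), green at (205,110) and the white-capped at (279,290). Its cap measures 22 mm across, centred at (0.4505, 0.312).

```bash
python3 -c "
from h import *
delta(450.5,312,22,90)"
```

```text
[ 0.   0.2 -0.1] [  1.4  -0.2 167.7]
```

>>> arm_command --targets '[0,0.2,0,1,0,30,-1,0,0.2,0,1,0,60,-1,0,0.2,0,1,0,90,-1,0,0.2,0,1,0,120,-1,0,0.2,0,1,0,145,-1,0,0.2,0,1,0,160,-1,0,0.2,0,1,0,168,-1,0,0.2,0,1,0,168,-1,0,0.2,0,1,0,168,1,0,0.2,0,1,0,168,1,0,0.2,0,1,0,168,1,0,0.2,0,1,0,168,1,0,0.2,0,1,0,168,1,0,0.2,0,1,0,168,1,0,0.2,0,1,0,168,1,0,0.2,0,1,0,168,1,0,0.2,0,1,0,168,1]'

```text
time: 3.85
tool_pos: [0.4504, 0.3129, 0.0214]
ee_rot: [-3.141, -0.001, 1.571]
wrist_force: [-1.2, -0.3, 1.0]
width: 0.033
finger_force: 29.8
```

>>> arm_command --targets '[0,0,0,0,0,-20,1,0,0,0,0,0,-60,1,0,0,0,0,0,-100,1,0,0,0,0,0,-140,1,0,0,0,0,0,-150,1,0,0,0,0,0,-150,1]'

```text
time: 4.45
tool_pos: [0.4517, 0.3133, 0.173]
ee_rot: [3.137, -0.003, 1.571]
wrist_force: [0.1, 0.2, -1.3]
width: 0.0331
finger_force: 29.7
```

```bash
python3 -c "
from h import *
delta(560,-75,170,86.8)"
```

```text
[ 0.2 -0.2  3.2] [-388.3  108.2    2.3]
```

>>> arm_command --targets '[0,0,1,-20,5,0,1,0,0,2,-55,15,0,1,0,0,3.2,-95,26,0,1,0,0,3.2,-135,37,0,1,0,0,3.2,-175,48,0,1,0,0,3.2,-215,59,0,1,0,0,3.2,-255,70,0,1,0,0,3.2,-295,81,0,1,0,0,3.2,-330,92,1,1,0,0,3.2,-360,100,2,1,0,0,3.2,-380,105,2,1,0,0,3.2,-388,108,2,1,0,0,3.2,-388,108,2,1,0,0,3.2,-388,108,2,1]'

```text
time: 5.85
tool_pos: [0.5581, -0.0742, 0.1675]
ee_rot: [-3.139, -0.002, 1.516]
wrist_force: [1.1, -0.0, -1.4]
width: 0.0328
finger_force: 29.7
```

```bash
python3 - <<'E'
from h import *
s,P=wsnap('w2')
print(robot.get_obs()['tool_pos'])
ok=s['range_z']>0; hs=cv2.cvtColor(s['color'],cv2.COLOR_RGB2HSV)
b=ok&(hs[...,0]>100)&(hs[...,0]<125)&(hs[...,1]>130)&(P[...,0]>.45)&(P[...,0]<.66)
for lo,hi in((.045,.066),(.068,.085)):
    q=P[b&(P[...,2]>lo)&(P[...,2]<hi)]
    print(lo,len(q),cv2.minAreaRect(q[:,:2].astype('f')*1000) if len(q) else '')
g=ok&(P[...,2]>.007)&(P[...,2]<.019)&(P[...,0]>.48)&(P[...,0]<.64)&(P[...,1]>-.33)&(P[...,1]<.05)
q=P[g]; 
for y in np.arange(-.3,.04,.02):
    k=q[abs(q[:,1]-y)<.006]; 
    if len(k)>5: print(round(y,2),len(k),(np.percentile(k[:,0],[1,99])*1000).round(1))
r=ok&((hs[...,0]<8)|(hs[...,0]>172))&(hs[...,1]>150)&(P[...,2]>.09)&(P[...,2]<.17)&(P[...,1]<-.17); print(r.sum(), P[r].mean(0) if r.any() else '')
E
```

```text
[ 0.55826752 -0.07393232  0.16812053]
0.045 1610 ((559.7205810546875, -102.3927230834961), (226.4860076904297, 81.7357406616211), 86.8106689453125)
0.068 466 ((549.186767578125, -264.65643310546875), (45.83396911621094, 73.341552734375), 86.84259033203125)
-0.3 13 [593.4 599.8]
-0.24 28 [501.1 593.7]
-0.22 34 [507.  591.1]
-0.2 15 [511.7 514.6]
-0.14 7 [608.1 610.8]
-0.12 368 [503.6 611.9]
-0.1 847 [504.8 611.9]
-0.08 920 [506.8 613.4]
-0.06 965 [507.5 614.8]
-0.04 902 [508.8 616.6]
-0.02 443 [510. 618.]
0.0 261 [510.2 620.2]
0.02 734 [513.  618.3]
360 [ 0.51091175 -0.22900338  0.11511819]
```

View pics/w2.png

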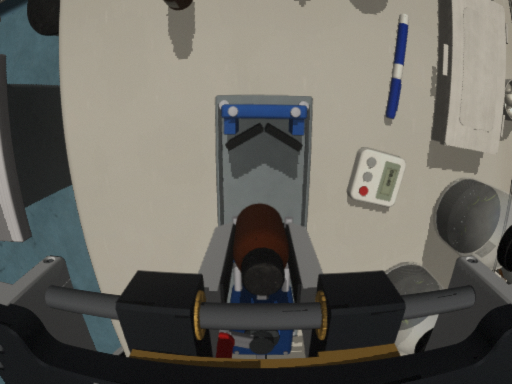

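Wrist view: the bottle is held at (262,250), the bed is clear, the V stop is at (263,130) and the red sleeve is at (225,345). The bed's middle line measures x = 0.560 at y = -0.075, matching the top view.

```bash
python3 - <<'E'
from h import *
delta(560.3,-75,34,86.8)
d=np.load('pics/w2.npz'); s=dict(d); P=wpts(s,d['tp'],d['tr']); ok=s['range_z']>0
V=s['color'].max(-1)
p=P-[.5575,-.1252,0]; c,sn=np.cos(-.0559),np.sin(-.0559)
vx=c*p[...,0]+sn*p[...,1]; vy=-sn*p[...,0]+c*p[...,1]
m=ok&(V<60)&(P[...,2]>.04)&(P[...,2]<.065)&(vy>.06)&(vy<.14)&(abs(vx)<.045)
for x in np.arange(-36,40,8):
    k=m&(abs(vx*1000-x)<4)
    if k.sum()>2: print(x,k.sum(),(np.percentile(vy[k],[5,50,95])*1000).round(1),P[k][:,2].mean().round(3))
E
```

```text
[-0.1 -0.1  0.1] [ -1.2   2.3 134.1]
-36 41 [ 92.5  96.7 100.5] 0.056
-28 97 [ 94.5 100.4 120.7] 0.054
-20 76 [ 99.1 103.4 108.3] 0.056
-12 76 [103.3 108.3 113.1] 0.055
-4 74 [107.9 111.8 116.2] 0.055
4 54 [108.  111.5 115.8] 0.056
12 75 [103.5 108.4 113.2] 0.056
20 75 [ 99.2 103.5 108.4] 0.056
28 101 [ 94.6 100.6 122.3] 0.054
36 44 [91.9 95.8 99.6] 0.056
```

>>> arm_command --targets '[0,0,0,-1,2,30,1,0,0,0,-1,2,65,1,0,0,0,-1,2,95,1,0,0,0,-1,2,115,1,0,0,0,-1,2,127,1,0,0,0,-1,2,130,1,0,0,0,-1,2,132,1,0,0,0,-1,2,133,1,0,0,0,-1,2,133,1,0,0,0,-1,2,133,1]'

```text
time: 6.9
tool_pos: [0.5615, -0.0763, 0.0371]
ee_rot: [3.139, -0.001, 1.515]
wrist_force: [0.0, -0.1, -1.9]
width: 0.0328
finger_force: 29.7
```

>>> arm_command --targets '[0,0,0,0,1,1,1,0,0,0,0,1,1,1,0,0,0,0,1,2,1,0,0,0,0,1,2,1]'

```text
time: 7.3
tool_pos: [0.5617, -0.0762, 0.0338]
ee_rot: [3.142, -0.001, 1.515]
wrist_force: [-0.8, 0.7, -2.1]
width: 0.0326
finger_force: 29.7
```

>>> arm_command --targets '[0,0,0,0,0,1,1,0,0,0,0,0,1,1]'

```text
time: 7.5
tool_pos: [0.5619, -0.0763, 0.0334]
ee_rot: [3.141, -0.001, 1.515]
wrist_force: [0.6, -0.0, 0.0]
width: 0.0332
finger_force: 29.8
```

>>> arm_command --targets '[0,0,0,0,0,0,-1,0,0,0,0,0,0,-1,0,0,0,0,0,0,-1,0,0,0,0,0,0,-1,0,0,0,0,0,0,-1,0,0,0,0,0,0,-1,0,0,0,0,0,-15,-1,0,0,0,0,0,-45,-1,0,0,0,0,0,-90,-1,0,0,0,0,0,-140,-1,0,0,0,0,0,-170,-1,0,0,0,0,0,-170,-1]'

```text
time: 8.7
tool_pos: [0.5647, -0.0771, 0.2115]
ee_rot: [3.127, 0.001, 1.515]
wrist_force: [0.9, -0.0, 0.1]
width: 0.0942
finger_force: 0.0
```

```bash
python3 - <<'E'
from h import *
o=robot.get_obs(); print(o['tool_pos'],o['width'])
a=np.array(o['tool_pos'])
s,P=wsnap('w3'); ok=s['range_z']>0; hs=cv2.cvtColor(s['color'],cv2.COLOR_RGB2HSV)
m=ok&(np.hypot(P[...,0]-.5615,P[...,1]+.0762)<.03)&(P[...,2]>.077)&(P[...,2]<.095);p=P[m]
print(len(p),p.mean(0),p.min(0),p.max(0))
delta(506,-235,190,86.8)
E
```

```text
[ 0.56473435 -0.07708165  0.21148367] 0.09417183302605947
361 [ 0.56345582 -0.07609987  0.08622013] [ 0.55306725 -0.08782126  0.07711133] [ 0.57388722 -0.06603592  0.08937255]
[0.5 0.  0. ] [-161.2  -48.6   17.4]
```

>>> arm_command --targets '[0.5,0,0,-30,-10,0,-1,0.5,0,0,-70,-21,3,-1,0.5,0,0,-110,-33,10,-1,0.5,0,0,-145,-44,14,-1,0.5,0,0,-161,-48,17,-1,0.5,0,0,-161,-48,17,-1,0.5,0,0,-161,-48,17,-1,0.5,0,0,-161,-48,17,-1]'

```text
time: 9.55
tool_pos: [0.5055, -0.233, 0.1859]
ee_rot: [-3.134, -0.002, 1.517]
wrist_force: [0.3, -0.3, -0.3]
width: 0.0939
finger_force: 0.0
```

```bash
python3 - <<'E'
from h import *
o=robot.get_obs(); print(o['tool_pos'],o['ee_rot'],o['wrist_force'])
for n in 'w4','w5':
    s,P=wsnap(n); ok=s['range_z']>0
    m=ok&(np.hypot(P[...,0]-.506,P[...,1]+.235)<.03)&(P[...,2]>.148)&(P[...,2]<.165);p=P[m]
    print(len(p),p.mean(0).round(4),p.min(0).round(4),p.max(0).round(4))
    print(cv2.minEnclosingCircle(p[:,:2].astype('f')*1000))
    v,u=np.where(m);print(u.min(),u.max(),v.min(),v.max())
I=cv2.imread('pics/w5.png'); cv2.imwrite('pics/w5c.png',cv2.resize(I[100:300,150:370],None,fx=2.5,fy=2.5))
E
```

```text
[ 0.50547871 -0.23298326  0.18590821] [-3.13358343e+00 -1.92964061e-03  1.51697134e+00] [ 0.294041   -0.28001949 -0.31640275]
887 [ 0.5063 -0.2371  0.1582] [ 0.493 -0.251  0.148] [ 0.5191 -0.2253  0.1622]
((506.1854553222656, -238.45297241210938), 13.279149055480957)
245 279 208 240
890 [ 0.5063 -0.2371  0.1582] [ 0.4931 -0.2517  0.1482] [ 0.5192 -0.2255  0.162 ]
((506.2291564941406, -238.5687713623047), 13.311925888061523)
245 279 208 240
```

View pics/w5c.png

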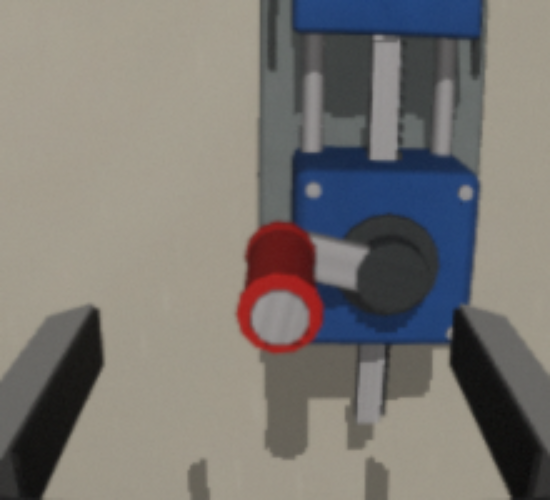

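The crop shows the sleeve's top ring at (281,313), between the open fingers, with the crank arm pointing right to the hub at (395,270). The ring's measured diameter of 26.6 mm and radius of 45.7 mm from the axis match the description.

```bash
python3 -c "
from h import *
print(robot.get_obs()['ee_rot'])
delta(506.2,-238,109,86.8)"
```

```text
[-3.13395103e+00 -1.30341141e-03  1.51733776e+00]
[-0.4 -0.1  0.1] [-4.9  1.5 77.1]
```

>>> arm_command --targets '[-0.4,0,0,-5,1.5,0,-1,-0.4,0,0,-5,1.5,20,-1,-0.4,0,0,-5,1.5,40,-1,-0.4,0,0,-5,1.5,60,-1,-0.4,0,0,-5,1.5,72,-1,-0.4,0,0,-5,1.5,77,-1,-0.4,0,0,-5,1.5,77,-1,-0.4,0,0,-5,1.5,77,-1]'

```text
time: 10.45
tool_pos: [0.5061, -0.2397, 0.1099]
ee_rot: [3.141, -0.0, 1.515]
wrist_force: [0.8, 0.5, -0.5]
width: 0.0937
finger_force: 0.0
```

>>> arm_command --targets '[0,0,0,1.5,0,0,-1,0,0,0,1.5,0,0,0.2,0,0,0,1.5,0,0,0.4,0,0,0,1.5,0,0,0.5,0,0,0,1.5,0,0,1,0,0,0,1.5,0,0,1,0,0,0,1.5,0,0,1,0,0,0,1.5,0,0,1,0,0,0,1.5,0,0,1,0,0,0,1.5,0,0,1]'

```text
time: 11.45
tool_pos: [0.5058, -0.2379, 0.1088]
ee_rot: [-3.141, -0.001, 1.515]
wrist_force: [3.9, -0.1, -0.5]
width: 0.0252
finger_force: 15.8
```

```bash
python3 - <<'E'
from h import *
o=robot.get_obs(); print(o)
E
```

```text
{'time': 11.45, 'joint_positions': array([-5.41553363e-01,  1.46295211e-01,  1.49841485e+00,  7.62216765e-04,
        1.49790467e+00, -4.85989531e-01]), 'qvel': array([ 0.00259904,  0.00109674, -0.0079598 ,  0.01580776, -0.02846344,
       -0.0001204 ]), 'joint_torque': array([-6.28748462e-01, -3.60928667e+01, -2.84183997e+01, -4.37723519e-01,
        1.00318685e+00,  3.15376878e-03]), 'tool_pos': array([ 0.50583409, -0.2379186 ,  0.10883552]), 'ee_rot': array([-3.14104395e+00, -1.14952723e-03,  1.51517628e+00]), 'wrist_force': array([ 3.89760844, -0.05183303, -0.53665486]), 'wrist_torque': array([-0.1139353 , -0.64375212,  0.04217558]), 'finger_force': 15.80375469988212, 'width': 0.025174161969188466}
```

```bash
cat >> h.py <<'E'
def crank(t0,ts,rot=0):
    print(', '.join(f"0, 0, 0, {45*(np.sin(t)-np.sin(t0)):.1f}, {-45*(np.cos(t)-np.cos(t0)):.1f}, 0, 1" for t in ts))
def ang(cx=550.5,cy=-249.8):
    o=robot.get_obs(); d=o['tool_pos'][:2]*1000-[cx,cy]; c,s=np.cos(-.0559),np.sin(-.0559)
    vx=c*d[0]+s*d[1]; vy=-s*d[0]+c*d[1]; t=np.arctan2(vy,-vx); f=o['wrist_force']; fx=c*f[0]+s*f[1]; fy=-s*f[0]+c*f[1]
    # motion direction (sin t, cos t); radial (-cos t, sin t)
    print('theta',round(t,3),'r',round(np.hypot(vx,vy),1),'Ft',round(fx*np.sin(t)+fy*np.cos(t),2),'Fr',round(-fx*np.cos(t)+fy*np.sin(t),2),'fz',f[2].round(1),'grip',o['finger_force'],'w',o['width'],'t',o['time'])
E
python3 - <<'E'
from h import *
ang()
crank(.21,np.r_[.25,.31,.41,.51,.61,.71,.81,.91,1.01,1.11,1.21])
E
```

```text
theta 0.204 r 46.2 Ft 0.95 Fr -3.78 fz -0.5 grip 15.80375469988212 w 0.025174161969188466 t 11.45
0, 0, 0, 1.8, 0.4, 0, 1, 0, 0, 0, 4.3, 1.2, 0, 1, 0, 0, 0, 8.6, 2.7, 0, 1, 0, 0, 0, 12.6, 4.7, 0, 1, 0, 0, 0, 16.4, 7.1, 0, 1, 0, 0, 0, 20.0, 9.9, 0, 1, 0, 0, 0, 23.2, 13.0, 0, 1, 0, 0, 0, 26.1, 16.4, 0, 1, 0, 0, 0, 28.7, 20.1, 0, 1, 0, 0, 0, 30.9, 24.0, 0, 1, 0, 0, 0, 32.7, 28.1, 0, 1
```

>>> arm_command --targets '[0,0,0,0,0.5,0,1,0,0,0,0,0.5,0,1,0,0,0,1.8,1,0,1,0,0,0,4.3,1.8,0,1,0,0,0,8.6,3.2,0,1,0,0,0,12.6,5.1,0,1,0,0,0,16.4,7.5,0,1,0,0,0,20.0,10.2,0,1,0,0,0,23.2,13.3,0,1,0,0,0,26.1,16.6,0,1,0,0,0,28.7,20.2,0,1,0,0,0,30.9,24.0,0,1,0,0,0,32.7,28.1,0,1]'

```text
time: 12.75
tool_pos: [0.5333, -0.2087, 0.1088]
ee_rot: [-3.136, 0.002, 1.514]
wrist_force: [-6.4, -4.9, 0.8]
width: 0.0244
finger_force: 30.0
```

```bash
python3 - <<'E'
from h import *
ang()
crank(1.21,np.arange(1.31,3.3,.1))
E
```

```text
theta 1.118 r 44.5 Ft -7.83 Fr -2.03 fz 0.8 grip 30.000256095081568 w 0.024401255089511978 t 12.75
0, 0, 0, 1.4, 4.3, 0, 1, 0, 0, 0, 2.3, 8.7, 0, 1, 0, 0, 0, 2.8, 13.2, 0, 1, 0, 0, 0, 2.9, 17.6, 0, 1, 0, 0, 0, 2.5, 22.1, 0, 1, 0, 0, 0, 1.6, 26.5, 0, 1, 0, 0, 0, 0.3, 30.9, 0, 1, 0, 0, 0, -1.4, 35.0, 0, 1, 0, 0, 0, -3.5, 39.0, 0, 1, 0, 0, 0, -6.0, 42.7, 0, 1, 0, 0, 0, -8.8, 46.2, 0, 1, 0, 0, 0, -12.0, 49.4, 0, 1, 0, 0, 0, -15.5, 52.2, 0, 1, 0, 0, 0, -19.3, 54.7, 0, 1, 0, 0, 0, -23.3, 56.8, 0, 1, 0, 0, 0, -27.5, 58.4, 0, 1, 0, 0, 0, -31.8, 59.7, 0, 1, 0, 0, 0, -36.2, 60.5, 0, 1, 0, 0, 0, -40.7, 60.9, 0, 1, 0, 0, 0, -45.2, 60.8, 0, 1
```

>>> arm_command --targets '[0,0,0,1.4,4.3,0,1,0,0,0,2.3,8.7,0,1,0,0,0,2.8,13.2,0,1,0,0,0,2.9,17.6,0,1,0,0,0,2.5,22.1,0,1,0,0,0,1.6,26.5,0,1,0,0,0,0.3,30.9,0,1,0,0,0,-1.4,35.0,0,1,0,0,0,-3.5,39.0,0,1,0,0,0,-6.0,42.7,0,1,0,0,0,-8.8,46.2,0,1,0,0,0,-12.0,49.4,0,1,0,0,0,-15.5,52.2,0,1,0,0,0,-19.3,54.7,0,1,0,0,0,-23.3,56.8,0,1,0,0,0,-27.5,58.4,0,1,0,0,0,-31.8,59.7,0,1,0,0,0,-36.2,60.5,0,1,0,0,0,-40.7,60.9,0,1,0,0,0,-45.2,60.8,0,1]'

```text
time: 14.75
tool_pos: [0.5941, -0.2518, 0.1088]
ee_rot: [-3.14, -0.007, 1.517]
wrist_force: [0.9, 7.4, 1.8]
width: 0.0243
finger_force: 30.0
```

```bash
python3 - <<'E'
from h import *
ang()
crank(3.21,np.arange(3.31,5.3,.1))
E
```

```text
theta 3.131 r 43.6 Ft -7.44 Fr 0.56 fz 1.8 grip 30.00047634355724 w 0.02428665316385546 t 14.75
0, 0, 0, -4.5, -0.5, 0, 1, 0, 0, 0, -8.9, -1.5, 0, 1, 0, 0, 0, -13.1, -2.9, 0, 1, 0, 0, 0, -17.2, -4.7, 0, 1, 0, 0, 0, -21.1, -7.0, 0, 1, 0, 0, 0, -24.8, -9.6, 0, 1, 0, 0, 0, -28.2, -12.5, 0, 1, 0, 0, 0, -31.3, -15.8, 0, 1, 0, 0, 0, -34.0, -19.4, 0, 1, 0, 0, 0, -36.4, -23.2, 0, 1, 0, 0, 0, -38.3, -27.3, 0, 1, 0, 0, 0, -39.9, -31.5, 0, 1, 0, 0, 0, -41.0, -35.8, 0, 1, 0, 0, 0, -41.7, -40.3, 0, 1, 0, 0, 0, -41.9, -44.8, 0, 1, 0, 0, 0, -41.7, -49.3, 0, 1, 0, 0, 0, -41.0, -53.7, 0, 1, 0, 0, 0, -39.9, -58.1, 0, 1, 0, 0, 0, -38.4, -62.3, 0, 1, 0, 0, 0, -36.5, -66.4, 0, 1
```

>>> arm_command --targets '[0,0,0,-4.5,-0.5,0,1,0,0,0,-8.9,-1.5,0,1,0,0,0,-13.1,-2.9,0,1,0,0,0,-17.2,-4.7,0,1,0,0,0,-21.1,-7.0,0,1,0,0,0,-24.8,-9.6,0,1,0,0,0,-28.2,-12.5,0,1,0,0,0,-31.3,-15.8,0,1,0,0,0,-34.0,-19.4,0,1,0,0,0,-36.4,-23.2,0,1,0,0,0,-38.3,-27.3,0,1,0,0,0,-39.9,-31.5,0,1,0,0,0,-41.0,-35.8,0,1,0,0,0,-41.7,-40.3,0,1,0,0,0,-41.9,-44.8,0,1,0,0,0,-41.7,-49.3,0,1,0,0,0,-41.0,-53.7,0,1,0,0,0,-39.9,-58.1,0,1,0,0,0,-38.4,-62.3,0,1,0,0,0,-36.5,-66.4,0,1]'

```text
time: 16.75
tool_pos: [0.5271, -0.2901, 0.109]
ee_rot: [3.138, 0.003, 1.515]
wrist_force: [5.7, -5.4, -3.7]
width: 0.0245
finger_force: 30.0
```

```bash
python3 - <<'E'
from h import *
ang(549.3)
crank(5.21,np.arange(5.31,7.3,.1))
E
```

```text
theta -1.124 r 46.0 Ft -7.65 Fr 2.0 fz -3.7 grip 29.999553356319666 w 0.024519142414594228 t 16.75
0, 0, 0, 2.3, -3.8, 0, 1, 0, 0, 0, 5.1, -7.4, 0, 1, 0, 0, 0, 8.1, -10.7, 0, 1, 0, 0, 0, 11.5, -13.7, 0, 1, 0, 0, 0, 15.1, -16.3, 0, 1, 0, 0, 0, 19.0, -18.6, 0, 1, 0, 0, 0, 23.1, -20.4, 0, 1, 0, 0, 0, 27.4, -21.9, 0, 1, 0, 0, 0, 31.8, -22.8, 0, 1, 0, 0, 0, 36.3, -23.4, 0, 1, 0, 0, 0, 40.7, -23.5, 0, 1, 0, 0, 0, 45.2, -23.2, 0, 1, 0, 0, 0, 49.7, -22.4, 0, 1, 0, 0, 0, 54.0, -21.1, 0, 1, 0, 0, 0, 58.2, -19.5, 0, 1, 0, 0, 0, 62.2, -17.4, 0, 1, 0, 0, 0, 65.9, -15.0, 0, 1, 0, 0, 0, 69.4, -12.1, 0, 1, 0, 0, 0, 72.7, -9.0, 0, 1, 0, 0, 0, 75.5, -5.5, 0, 1
```

>>> arm_command --targets '[0,0,0,2.3,-3.8,0,1,0,0,0,5.1,-7.4,0,1,0,0,0,8.1,-10.7,0,1,0,0,0,11.5,-13.7,0,1,0,0,0,15.1,-16.3,0,1,0,0,0,19.0,-18.6,0,1,0,0,0,23.1,-20.4,0,1,0,0,0,27.4,-21.9,0,1,0,0,0,31.8,-22.8,0,1,0,0,0,36.3,-23.4,0,1,0,0,0,40.7,-23.5,0,1,0,0,0,45.2,-23.2,0,1,0,0,0,49.7,-22.4,0,1,0,0,0,54.0,-21.1,0,1,0,0,0,58.2,-19.5,0,1,0,0,0,62.2,-17.4,0,1,0,0,0,65.9,-15.0,0,1,0,0,0,69.4,-12.1,0,1,0,0,0,72.7,-9.0,0,1,0,0,0,75.5,-5.5,0,1]'

```text
time: 18.75
tool_pos: [0.5223, -0.2148, 0.1088]
ee_rot: [-3.137, 0.003, 1.513]
wrist_force: [-5.1, -5.0, 1.2]
width: 0.0245
finger_force: 30.0
```

```bash
python3 - <<'E'
from h import *
ang(549.3)
crank(7.21,np.arange(7.31,9.3,.1))
E
```

```text
theta 0.858 r 44.3 Ft -7.05 Fr -0.86 fz 1.2 grip 29.999992484226823 w 0.02452855717021562 t 18.75
0, 0, 0, 2.5, 3.7, 0, 1, 0, 0, 0, 4.7, 7.7, 0, 1, 0, 0, 0, 6.4, 11.8, 0, 1, 0, 0, 0, 7.7, 16.1, 0, 1, 0, 0, 0, 8.5, 20.6, 0, 1, 0, 0, 0, 9.0, 25.0, 0, 1, 0, 0, 0, 8.9, 29.5, 0, 1, 0, 0, 0, 8.5, 34.0, 0, 1, 0, 0, 0, 7.5, 38.4, 0, 1, 0, 0, 0, 6.2, 42.7, 0, 1, 0, 0, 0, 4.4, 46.8, 0, 1, 0, 0, 0, 2.2, 50.8, 0, 1, 0, 0, 0, -0.3, 54.5, 0, 1, 0, 0, 0, -3.2, 57.9, 0, 1, 0, 0, 0, -6.5, 61.0, 0, 1, 0, 0, 0, -10.0, 63.8, 0, 1, 0, 0, 0, -13.8, 66.2, 0, 1, 0, 0, 0, -17.9, 68.2, 0, 1, 0, 0, 0, -22.1, 69.8, 0, 1, 0, 0, 0, -26.4, 71.0, 0, 1
```

>>> arm_command --targets '[0,0,0,2.5,3.7,0,1,0,0,0,4.7,7.7,0,1,0,0,0,6.4,11.8,0,1,0,0,0,7.7,16.1,0,1,0,0,0,8.5,20.6,0,1,0,0,0,9.0,25.0,0,1,0,0,0,8.9,29.5,0,1,0,0,0,8.5,34.0,0,1,0,0,0,7.5,38.4,0,1,0,0,0,6.2,42.7,0,1,0,0,0,4.4,46.8,0,1,0,0,0,2.2,50.8,0,1,0,0,0,-0.3,54.5,0,1,0,0,0,-3.2,57.9,0,1,0,0,0,-6.5,61.0,0,1,0,0,0,-10.0,63.8,0,1]'

```text
time: 20.35
tool_pos: [0.5851, -0.2238, 0.1088]
ee_rot: [-3.135, -0.005, 1.516]
wrist_force: [-5.3, 4.6, 4.5]
width: 0.0245
finger_force: 30.0
```

```bash
python3 - <<'E'
from h import *
ang(549.3)
s,P=wsnap('w6'); ok=s['range_z']>0
p=P-[.5575,-.1252,0]; c,sn=np.cos(-.0559),np.sin(-.0559)
vx=c*p[...,0]+sn*p[...,1]; vy=-sn*p[...,0]+c*p[...,1]
m=ok&(abs(vx)<.025)&(vy>.03)&(vy<.13)&(P[...,2]>.08)&(P[...,2]<.095)
print('cap',m.sum(),np.percentile(vx[m],[2,50,98])*1000,np.percentile(vy[m],[2,50,98])*1000)
crank(8.81,np.arange(8.91,10.8,.1))
E
```

```text
theta 2.457 r 44.2 Ft -6.84 Fr -1.58 fz 4.5 grip 30.000579608604312 w 0.024524309173373168 t 20.35
cap 9 [1.46098096 4.78900629 7.33166887] [64.05933905 64.81820971 65.0047033 ]
0, 0, 0, -3.8, 2.4, 0, 1, 0, 0, 0, -7.8, 4.4, 0, 1, 0, 0, 0, -12.0, 6.0, 0, 1, 0, 0, 0, -16.4, 7.2, 0, 1, 0, 0, 0, -20.8, 7.9, 0, 1, 0, 0, 0, -25.3, 8.2, 0, 1, 0, 0, 0, -29.8, 8.1, 0, 1, 0, 0, 0, -34.2, 7.5, 0, 1, 0, 0, 0, -38.6, 6.4, 0, 1, 0, 0, 0, -42.9, 4.9, 0, 1, 0, 0, 0, -46.9, 3.0, 0, 1, 0, 0, 0, -50.8, 0.8, 0, 1, 0, 0, 0, -54.4, -1.9, 0, 1, 0, 0, 0, -57.8, -4.9, 0, 1, 0, 0, 0, -60.8, -8.3, 0, 1, 0, 0, 0, -63.5, -11.9, 0, 1, 0, 0, 0, -65.8, -15.8, 0, 1, 0, 0, 0, -67.7, -19.8, 0, 1, 0, 0, 0, -69.1, -24.1, 0, 1
```

>>> arm_command --targets '[0,0,0,-3.8,2.4,0,1,0,0,0,-7.8,4.4,0,1,0,0,0,-12.0,6.0,0,1,0,0,0,-16.4,7.2,0,1,0,0,0,-20.8,7.9,0,1,0,0,0,-25.3,8.2,0,1,0,0,0,-29.8,8.1,0,1]'

```text
time: 21.1
tool_pos: [0.5941, -0.2525, 0.1089]
ee_rot: [-3.14, -0.008, 1.517]
wrist_force: [1.2, 7.2, 2.1]
width: 0.0244
finger_force: 30.0
```

```bash
python3 - <<'E'
from h import *
ang(549.3)
crank(9.51,np.arange(9.61,11.3,.1))
E
```

```text
theta -3.138 r 44.9 Ft -7.23 Fr 0.75 fz 2.1 grip 30.00041926279664 w 0.024397024166782067 t 21.1
0, 0, 0, -4.5, -0.6, 0, 1, 0, 0, 0, -8.8, -1.7, 0, 1, 0, 0, 0, -13.1, -3.1, 0, 1, 0, 0, 0, -17.2, -5.0, 0, 1, 0, 0, 0, -21.0, -7.3, 0, 1, 0, 0, 0, -24.6, -10.0, 0, 1, 0, 0, 0, -28.0, -13.0, 0, 1, 0, 0, 0, -31.0, -16.3, 0, 1, 0, 0, 0, -33.7, -20.0, 0, 1, 0, 0, 0, -36.0, -23.8, 0, 1, 0, 0, 0, -37.9, -27.9, 0, 1, 0, 0, 0, -39.3, -32.2, 0, 1, 0, 0, 0, -40.4, -36.5, 0, 1, 0, 0, 0, -41.0, -41.0, 0, 1, 0, 0, 0, -41.2, -45.5, 0, 1, 0, 0, 0, -40.9, -50.0, 0, 1, 0, 0, 0, -40.1, -54.4, 0, 1
```

>>> arm_command --targets '[0,0,0,-4.5,-0.6,0,1,0,0,0,-8.8,-1.7,0,1,0,0,0,-13.1,-3.1,0,1,0,0,0,-17.2,-5.0,0,1,0,0,0,-21.0,-7.3,0,1,0,0,0,-24.6,-10.0,0,1]'

```text
time: 21.7
tool_pos: [0.5852, -0.2776, 0.109]
ee_rot: [3.137, -0.005, 1.517]
wrist_force: [6.4, 3.3, -0.6]
width: 0.0245
finger_force: 30.0
```

```bash
python3 - <<'E'
from h import *
ang(549.3)
crank(10.11,np.arange(10.21,11.4,.1))
E
```

```text
theta -2.538 r 45.5 Ft -6.5 Fr 3.02 fz -0.6 grip 29.99996893107891 w 0.02449214676206302 t 21.7
0, 0, 0, -3.3, -3.0, 0, 1, 0, 0, 0, -6.4, -6.4, 0, 1, 0, 0, 0, -9.0, -10.0, 0, 1, 0, 0, 0, -11.3, -13.8, 0, 1, 0, 0, 0, -13.2, -17.9, 0, 1, 0, 0, 0, -14.7, -22.2, 0, 1, 0, 0, 0, -15.7, -26.5, 0, 1, 0, 0, 0, -16.4, -31.0, 0, 1, 0, 0, 0, -16.5, -35.5, 0, 1, 0, 0, 0, -16.2, -40.0, 0, 1, 0, 0, 0, -15.5, -44.4, 0, 1, 0, 0, 0, -14.3, -48.8, 0, 1
```

>>> arm_command --targets '[0,0,0,-3.3,-3.0,0,1,0,0,0,-6.4,-6.4,0,1,0,0,0,-9.0,-10.0,0,1,0,0,0,-11.3,-13.8,0,1]'

```text
time: 22.1
tool_pos: [0.5712, -0.29, 0.109]
ee_rot: [3.135, -0.002, 1.517]
wrist_force: [8.4, -0.8, -2.2]
width: 0.0242
finger_force: 30.0
```

```bash
python3 - <<'E'
from h import *
ang(549.3)
crank(10.51,np.arange(10.61,11.4,.1))
E
```

```text
theta -2.126 r 45.8 Ft -6.95 Fr 4.75 fz -2.2 grip 29.99952156096697 w 0.02421682188100981 t 22.1
0, 0, 0, -1.9, -4.1, 0, 1, 0, 0, 0, -3.4, -8.3, 0, 1, 0, 0, 0, -4.4, -12.7, 0, 1, 0, 0, 0, -5.0, -17.2, 0, 1, 0, 0, 0, -5.2, -21.7, 0, 1, 0, 0, 0, -4.9, -26.1, 0, 1, 0, 0, 0, -4.2, -30.6, 0, 1, 0, 0, 0, -3.0, -34.9, 0, 1
```

>>> arm_command --targets '[0,0,0,-2.4,-4.1,0,1,0,0,0,-4.2,-8.3,0,1]'

```text
time: 22.3
tool_pos: [0.5625, -0.2939, 0.109]
ee_rot: [3.136, -0.002, 1.516]
wrist_force: [9.6, -0.1, -3.0]
width: 0.0243
finger_force: 30.0
```

```bash
python3 - <<'E'
from h import *
ang(549.3)
E
```

```text
theta -1.918 r 46.0 Ft -9.14 Fr 2.86 fz -3.0 grip 29.999645557254553 w 0.024273449289123623 t 22.3
```

>>> arm_command --targets '[0,0,0,-1,-4.4,0,1,0,0,0,-1.6,-8.0,0,1,0,0,0,-1.6,-8.0,0,1]'

```text
time: 22.6
tool_pos: [0.5543, -0.2956, 0.109]
ee_rot: [3.135, -0.001, 1.516]
wrist_force: [8.3, -0.9, -3.5]
width: 0.0246
finger_force: 30.0
```

```bash
python3 - <<'E'
from h import *
ang(549.3)
E
```

```text
theta -1.736 r 46.1 Ft -8.14 Fr 1.76 fz -3.5 grip 29.99956696294248 w 0.02458617147036148 t 22.6
```

>>> arm_command --targets '[0,0,0,0,-2,0,1,0,0,0,0,-4,0,1]'

```text
time: 22.8
tool_pos: [0.5511, -0.2958, 0.109]
ee_rot: [3.134, 0.0, 1.516]
wrist_force: [10.2, -3.6, -4.2]
width: 0.0242
finger_force: 30.0
```

```bash
python3 - <<'E'
from h import *
ang(549.3)
E
```

```text
theta -1.667 r 46.0 Ft -10.08 Fr 4.0 fz -4.2 grip 29.999411227181554 w 0.024185819792102617 t 22.8
```

>>> arm_command --targets '[0,0,0,-0.5,1.5,0,1,0,0,0,-1,1.5,0,1]'

```text
time: 23.0
tool_pos: [0.551, -0.296, 0.1089]
ee_rot: [3.138, -0.002, 1.516]
wrist_force: [6.1, -0.4, -1.3]
width: 0.0243
finger_force: 30.0
```

```bash
python3 - <<'E'
from h import *
ang(549.3)
E
```

```text
theta -1.664 r 46.2 Ft -6.05 Fr 0.64 fz -1.3 grip 29.99979006126523 w 0.02425151502469109 t 23.0
```

>>> arm_command --targets '[0,0,0,0,1.5,0,1,0,0,0,0,1.5,0,1,0,0,0,0,1.5,0,-1,0,0,0,0,1.5,0,-1,0,0,0,0,1.5,0,-1,0,0,0,0,1.5,0,-1,0,0,0,0,1.5,0,-1,0,0,0,0,1.5,-20,-1,0,0,0,0,1.5,-50,-1,0,0,0,0,1.5,-90,-1,0,0,0,-40,1.5,-100,-1,0,0,0,-60,1.5,-100,-1,0,0,0,-60,1.5,-100,-1]'

```text
time: 24.3
tool_pos: [0.5458, -0.3589, 0.207]
ee_rot: [-3.138, -0.002, 1.511]
wrist_force: [-0.2, 0.3, -0.4]
width: 0.0938
finger_force: 0.0
```

```bash
python3 - <<'E'
from h import *
o=robot.get_obs(); print(o['tool_pos'],o['wrist_force'],o['width'],o['time'])
s,P=wsnap('w7'); ok=s['range_z']>0
p=P-[.5575,-.1252,0]; c,sn=np.cos(-.0559),np.sin(-.0559)
vx=c*p[...,0]+sn*p[...,1]; vy=-sn*p[...,0]+c*p[...,1]
hs=cv2.cvtColor(s['color'],cv2.COLOR_RGB2HSV)
m=ok&(abs(vx)<.025)&(vy>.05)&(vy<.13)&(P[...,2]>.078)&(P[...,2]<.098)
print('cap',m.sum(),np.percentile(vx[m],[2,50,98])*1000,np.percentile(vy[m],[2,50,98])*1000, np.percentile(P[m][:,2],[5,50,95]))
r=ok&((hs[...,0]<8)|(hs[...,0]>172))&(hs[...,1]>150)&(P[...,2]>.148)&(P[...,2]<.165)&(vy<0)
if r.any(): print('sleeve',vx[r].mean(),vy[r].mean()+.125)
snap('top','top1')
T=cv2.imread('pics/top1.png'); 
cv2.imwrite('pics/end.png',np.hstack([cv2.imread('pics/w7.png')[:,100:420],cv2.resize(T[130:250,140:400],None,fx=1.8,fy=3.2)[:,:]])[:600,:800])
E
```

```text
[ 0.54583522 -0.35886991  0.20702474] [-0.20879988  0.29722178 -0.36480657] 0.09375199509549204 24.3Traceback (most recent call last):
  File "<stdin>", line 8, in <module>
    return _quantile_unchecked(
        a, q, axis, out, overwrite_input, method, keepdims, weights)
    return _ureduce(a,
                    func=_quantile_ureduce_func,
    ...<5 lines>...
                    overwrite_input=overwrite_input,
                    method=method)
    r = func(a, **kwargs)
    result = _quantile(arr,
                       quantiles=q,
    ...<2 lines>...
                       out=out,
                       weights=wgt)
    slices_having_nans = np.isnan(arr[-1, ...])
                                  ~~~^^^^^^^^^
IndexError: index -1 is out of bounds for axis 0 with size 0
```

```bash
python3 - <<'E'
from h import *
s=snap('top','top1'); P=pts(s)
p=P-[.5575,-.1252,0]; c,sn=np.cos(-.0559),np.sin(-.0559)
vx=c*p[...,0]+sn*p[...,1]; vy=-sn*p[...,0]+c*p[...,1]
m=(abs(vx)<.03)&(vy>.04)&(vy<.13)&(P[...,2]>.076)&(P[...,2]<.1)
if m.any(): print('cap',m.sum(),vx[m].mean(),vy[m].mean(),vy[m].min(),vy[m].max(),P[m][:,2].mean())
cv2.imwrite('pics/end.png',cv2.resize(s['color'][165:220,262:398,::-1],None,fx=5,fy=5,interpolation=2))
print(robot.get_obs()['time'])
E
```

```text
cap 40 0.0061772415816236026 0.09014594062563633 0.07948776299356941 0.09908737564010205 0.08398315124685271
24.4
```

View pics/end.png

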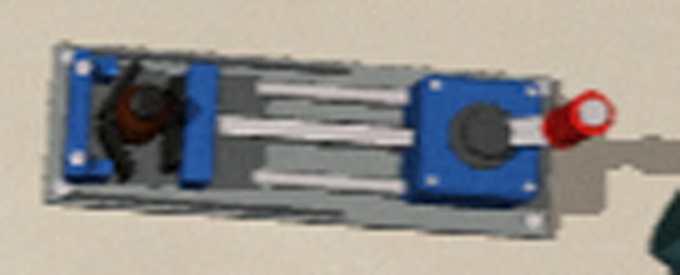

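The crop shows the bottle at (145,108), between pad and V, upright but seemingly toward +x of the middle line. I'll check more precisely from above.

```bash
python3 -c "
from h import *
delta(560,-70,210,86.8)"
```

```text
[-0.3 -0.3 -0. ] [286.3  -2.3  -2.6]
```

>>> arm_command --targets '[-0.3,-0.3,0,30,0,-2.6,-1,-0.3,-0.3,0,70,0,-2.6,-1,-0.3,-0.3,0,115,0,-2.6,-1,-0.3,-0.3,0,160,0,-2.6,-1,-0.3,-0.3,0,205,-1,-2.6,-1,-0.3,-0.3,0,245,-2,-2.6,-1,-0.3,-0.3,0,275,-2,-2.6,-1,-0.3,-0.3,0,286,-2,-2.6,-1,-0.3,-0.3,0,286,-2,-2.6,-1,-0.3,-0.3,0,286,-2,-2.6,-1,-0.3,-0.3,0,286,-2,-2.6,-1]'

```text
time: 25.5
tool_pos: [0.5607, -0.0722, 0.2112]
ee_rot: [3.138, 0.004, 1.513]
wrist_force: [-0.0, -0.0, 0.1]
width: 0.094
finger_force: 0.0
```

```bash
python3 - <<'E'
from h import *
o=robot.get_obs(); print(o['tool_pos'],o['ee_rot'])
s,P=wsnap('w8'); ok=s['range_z']>0
p=P-[.5575,-.1252,0]; c,sn=np.cos(-.0559),np.sin(-.0559)
vx=1000*(c*p[...,0]+sn*p[...,1]); vy=1000*(-sn*p[...,0]+c*p[...,1])
hs=cv2.cvtColor(s['color'],cv2.COLOR_RGB2HSV); V=s['color'].max(-1)
m=ok&(abs(vx)<25)&(vy>50)&(vy<130)&(P[...,2]>.08)&(P[...,2]<.098)
print('cap',m.sum(),cv2.minEnclosingCircle(np.stack([vx[m],vy[m]],-1).astype('f')))
m=ok&(hs[...,1]>100)&((hs[...,0]<15)|(hs[...,0]>170))&(abs(vx)<30)&(vy>60)&(vy<125)&(P[...,2]>.02)&(P[...,2]<.066)
if m.any():print('body',m.sum(),np.percentile(vx[m],[1,99]),np.percentile(vy[m],[1,99]))
b=ok&(hs[...,0]>100)&(hs[...,0]<125)&(hs[...,1]>130)&(P[...,2]>.05)&(P[...,2]<.066)
for n,k in(('jaw',b&(vy>20)&(vy<82)),('stop',b&(vy>95)&(vy<160))):
    print(n,k.sum(),np.percentile(vx[k],[1,99]),np.percentile(vy[k],[1,99]))
g=ok&(P[...,2]>.007)&(P[...,2]<.018)&(abs(vx)<70)
for y in (10,30,50,130):
    k=g&(abs(vy-y)<8)
    if k.any(): print(y,k.sum(),np.percentile(vx[k],[1,99]))
d=ok&(V<60)&(P[...,2]>.045)&(P[...,2]<.065)&(vy>80)&(vy<135)
for x in range(-36,40,8):
    k=d&(abs(vx-x)<4)
    if k.sum()>2: print(x,np.percentile(vy[k],[5,50,95]).round(1))
I=cv2.imread('pics/w8.png'); cv2.imwrite('pics/w8c.png',cv2.resize(I[70:260,170:360],None,fx=3,fy=3))
E
```

```text
[ 0.56065365 -0.07221188  0.21115197] [3.13841748 0.00448265 1.5132885 ]
cap 367 ((7.25050163269043, 88.4748306274414), 11.374773025512695)
body 159 [-9.8510694  20.20069598] [ 76.9690248  105.01025284]
jaw 1109 [-37.94007971  38.4684656 ] [41.82059167 60.55374889]
stop 920 [-38.69313919  40.31095653] [108.010278   136.29316228]
10 717 [-53.71041107  52.85627792]
30 426 [-54.37894071  53.63483584]
50 205 [-54.72263066  54.45216201]
130 210 [-54.15776727  55.24149082]
-36 [92.4 96.5 99.4]
-28 [ 94.6  99.2 121.7]
-20 [ 99.  103.6 108.2]
-12 [ 84.8 105.9 112.5]
-4 [ 96.1 108.2 115.7]
4 [103.2 109.2 116. ]
12 [101.7 107.1 113.4]
20 [ 87.1 101.4 108.1]
28 [ 94.5  99.2 121.6]
36 [92.1 95.7 99.2]
```

View pics/w8c.png

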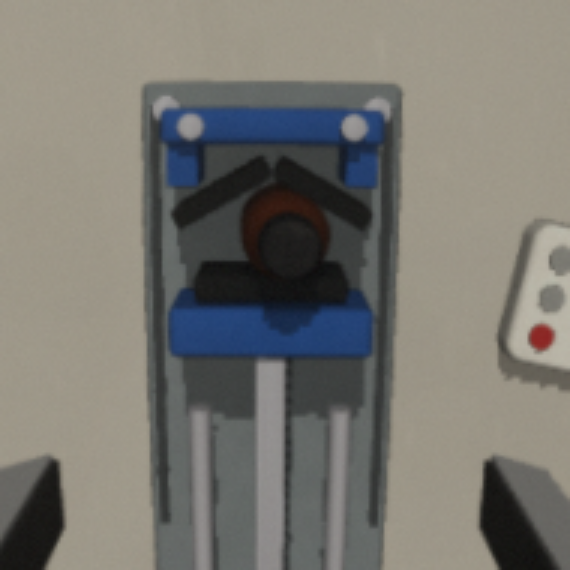

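The wrist crop shows the bottle body at (285,225), about 5 mm right of the middle line, which is within the 8 mm limit. It's upright, with the pad at (272,282) touching it. I'll check the pad's compression from the stored pictures.

```bash
python3 - <<'E'
from h import *
c,sn=np.cos(-.0559),np.sin(-.0559)
for f in 'w2','w3','w4','w8':
    s=dict(np.load(f'pics/{f}.npz')); P=wpts(s,s['tp'],s['tr']); ok=s['range_z']>0
    p=P-[.5575,-.1252,0]; vx=1000*(c*p[...,0]+sn*p[...,1]); vy=1000*(-sn*p[...,0]+c*p[...,1])
    hs=cv2.cvtColor(s['color'],cv2.COLOR_RGB2HSV); V=s['color'].max(-1)
    b=ok&(hs[...,0]>100)&(hs[...,0]<125)&(hs[...,1]>130)&(P[...,2]>.052)&(P[...,2]<.066)&(vy<85)&(vy>-50)
    d=ok&(V<70)&(P[...,2]>.046)&(P[...,2]<.058)&(vy<85)&(vy>-20)
    for lo,hi in((-29,-14),(20,29)):
        k=b&(vx>lo)&(vx<hi); q=d&(vx>lo)&(vx<hi)
        if k.sum()>20 and q.sum()>10: print(f,lo,k.sum(),q.sum(),'blue',np.percentile(vy[k],[2,50,98]).round(1),'pad',np.percentile(vy[q],[2,50,98]).round(1),P[q][:,2].mean().round(3))
s=dict(np.load('pics/top0.npz')),dict(np.load('pics/top1.npz'))
for t in s:
    P=pts(t); p=P-[.5575,-.1252,0]; vx=1000*(c*p[...,0]+sn*p[...,1]); vy=1000*(-sn*p[...,0]+c*p[...,1])
    hs=cv2.cvtColor(t['color'],cv2.COLOR_RGB2HSV)
    k=(hs[...,0]>100)&(hs[...,0]<125)&(hs[...,1]>130)&(P[...,2]>.05)&(P[...,2]<.066)&(vy<85)&(vy>-50)&(abs(vx)<35)
    print('top jaw',k.sum(),np.median(vy[k]),vy[k].mean())
E
```

```text
w3 -29 183 119 blue [-32.  -21.9 -13.5] pad [-14.4  -4.   -0.1] 0.052
w3 20 106 69 blue [-32.3 -22.4 -14.5] pad [-14.6  -4.   -0.5] 0.052
w4 -29 252 145 blue [-32.6 -23.7 -14.8] pad [-9.4 -4.4 50.2] 0.053
w4 20 145 76 blue [-33.3 -24.7 -15.2] pad [-10.   -5.6  -1. ] 0.053
w8 -29 214 136 blue [42.2 51.9 60.4] pad [60.4 67.4 72.4] 0.052
w8 20 118 85 blue [41.9 51.4 60. ] pad [40.  66.2 72. ] 0.052
top jaw 132 -21.44899678309354 -21.83113805804922
top jaw 124 52.830044948549315 52.685368934216015
```

Pad compression is about 2 to 3 mm, so roughly 20 to 30 N, which agrees with the crank-force reading. I'm handing in.

```bash
python3 -c "
from bench import robot
print(robot.close_job())"
```

```text
the job is handed in; nothing more can be done
None
```

I clamped the black-capped bottle upright in the vice at an estimated 20–25 N (from crank force and pad compression), about 5 mm off the middle line (limit 8 mm), released the sleeve and handed the job in; no verdict came back.

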